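# Clear the pot washer's tray into a nested stack

## Robot

A 7-joint arm with a two-finger parallel gripper is mounted at the origin on the work surface. World frame = base frame: x ahead of the robot, y to its left, z up, the work surface at z = 0. Lengths are in m, angles in degrees, forces in N, time in s.
With the tool pointing down it reaches from about 0.425 to 0.875 m from the base axis. Payload 4.7 kg.
Tool frame: the origin (TCP) lies on the centre line of the jaws, within the pads' length; the fingertips stand ahead of it and the grasp point (between the pads) lies 2 mm behind it (env.tip_reach is the x of the fingertips in the tool frame, in m); x points along the fingers, z is the direction in which the jaws open and shut, and the axes are right-handed (so a half turn about x gives the same grasp; the last joint's range is limited). The gripper opens to 87 mm and grips with 3 to 60 N. Pads are 19 mm wide; open, the fingers measure 117 mm over their backs; the gripper's body (75 mm by 190 mm) begins 51 mm behind the grasp point.
Start: joints at [72.084, 18.392, -4.016, 83.108, 1.295, 78.541, -3.26], TCP at [0.209, -0.616, 0.24] pointing down, gripper open.
Joint ranges: [-163.93, 163.93], [-17.29, 119.83], [-79.2, 71.16], [3.27, 140.29], [-89.18, 269.18], [5.43, 117.66], [-154.24, 154.24]. Speed limits (degrees/s): [147.25, 147.25, 180, 180, 180, 180, 180].

## Interface

Orientations are given as [roll, pitch, yaw] about the fixed x, y, z axes, in that order (R = Rz(yaw) Ry(pitch) Rx(roll)).
In Python, from cell import telemetry, optics, env, models gives the robot as it stands.
- The arm moves only by the shell command python3 -m pendant 'ROWS' [FORCE]. ROWS is JSON, a list of rows, each a list of 3 entries, a list of its own where there are three numbers: the finger opening in mm, from 0 to 87, then the shift along the tool's x, y, z in mm, then the turn, a rotation vector about the tool's x, y, z in rad. A call has 1 to 10 rows; each row is the pose to reach, as a shift and turn from the pose commanded when the call began, along the tool's axes at that moment; what a row does not reach only later rows make up. A row lasts 1/12 s, in which the tool goes at most 41.7 mm and 7.16 degrees, less where a joint would pass 70% of its speed; a pose out of reach is approached as far as the arm can. A call with a gripper value outside its range is refused whole. The fingers move at their own pace and stop on an object; FORCE is the grip in N (left out, the last holds). Time passes only in rows, so rows that repeat a pose let the fingers close. It gives the time, the measured TCP pose, the force and the opening at its end, in the units of the state.
- telemetry.get_obs(): the state, without advancing time (a new reading comes with each control period).
- optics.read_camera(name): name is "scene" or "top" or "wrist"; returns a dict with "image" (384x512x3 uint8, blue, green, red), "range_z" (384x512 float32, m along the optical axis (not along the pixel's ray), 0 where there is no reading), "fx", "fy", "cx", "cy" (pixels), "cam_to_world" (4x4, takes a point from camera to world coordinates). Camera axes: x right, y up, looking along -z (the intrinsics and any distortion apply to the point x, -y, -z); pixel columns grow to the right and rows downward; lengths in m; the calibration is good to about 2 mm. The wrist camera is an equidistant fisheye: a pixel r from the principal point sees the ray r / f radians off the axis. A picture is of the moment at which its call begins.
- env.sign_off(): hands the job in, once; it reports no verdict.
Trained networks look in the newest picture that a camera, given by its name, has taken for a name from the list of things; names that differ only in an ending like _2 or _b are one class to them, and where a whole thing is asked for, a point or a joint stands for the part that bears it (a point fixed in the world has none). Each returns a list of dicts, best first, with "confidence" (0 to 1); they miss things now and then, are a little off and sometimes report something else, mostly with a low value. They report only what shows in the picture. A call takes as long as a camera call. They do not tell look-alikes from the thing itself.
- models.masks_of(camera, label): "pixels" (384x512 bool, what is visible of it) and "extent" ([left, top, right, bottom] as shares, 0 to 1, of the picture: columns of its width, rows of its height, round what is visible of it).
- models.landmark_of(camera, label): "centre" ([row, column] as shares, 0 to 1, of the picture: columns of its width, rows of its height: a listed point, or the origin of a listed thing).
The state is a dict: "time_s": time; "qpos": joint angles; "joint_velocities": joint speeds; "effort": joint torques, N m; "tool_pos": TCP position; "tool_rot": TCP orientation; "force": force on the tool from outside, world axes, zero at the start; "wrist_torque": the same for the moment, N m; "grip_width": finger opening in m.
Only numpy, scipy, OpenCV 4.12 (cv2) and the standard library are available. Lean on these libraries where they do the work, as an engineer would, in place of code of your own. Each camera call takes 0.05 s, during which the arm holds its last target.

## Task

The washed round clay pots are standing in the pot washer's drain tray: move all four, one at a time, into the grey tote as a single nested stack, the first standing upright on the tote's floor and each next one nested in the one before until its collar rests on the rim below. Set them down gently, they must not be dropped, and let go of each before fetching the next. Leave the square pot in the tray, and the jar and brush, where they are.

Things in the scene. Friction and masses are not known exactly. Their poses are not given: they have to be found in the camera images.
- pot0: one of four identical round clay pots, upright, mouth up, 64 mm high, 90 g. Collar 66 mm outside diameter from 38 to 64 mm height, mouth 57 mm inside; below it the body tapers from 52 to 36 mm at the foot, wall 3 mm. Nested, its collar rests on the rim below: it stands 26 mm higher than the lower pot and only the collar shows; 2.5 mm side play. Origin: centre of the underside, z along its axis
- pot1: one of four identical round clay pots, upright, mouth up, 64 mm high, 90 g. Collar 66 mm outside diameter from 38 to 64 mm height, mouth 57 mm inside; below it the body tapers from 52 to 36 mm at the foot, wall 3 mm. Nested, its collar rests on the rim below: it stands 26 mm higher than the lower pot and only the collar shows; 2.5 mm side play. Origin: centre of the underside, z along its axis
- pot2: one of four identical round clay pots, upright, mouth up, 64 mm high, 90 g. Collar 66 mm outside diameter from 38 to 64 mm height, mouth 57 mm inside; below it the body tapers from 52 to 36 mm at the foot, wall 3 mm. Nested, its collar rests on the rim below: it stands 26 mm higher than the lower pot and only the collar shows; 2.5 mm side play. Origin: centre of the underside, z along its axis
- pot3: one of four identical round clay pots, upright, mouth up, 64 mm high, 90 g. Collar 66 mm outside diameter from 38 to 64 mm height, mouth 57 mm inside; below it the body tapers from 52 to 36 mm at the foot, wall 3 mm. Nested, its collar rests on the rim below: it stands 26 mm higher than the lower pot and only the collar shows; 2.5 mm side play. Origin: centre of the underside, z along its axis
- square_pot: a square clay pot, 62 mm wide, 64 mm high, standing in the tray among the round ones; stays where it is. Origin: centre of the underside
- tray: the pot washer's steel drain tray, fixed: 250 mm (x) by 360 mm (y), rim 22 mm high, floor 4 mm thick, with the pots on it. Origin: centre of the underside. The washer, a grey cabinet 175 mm high, is fixed to it: its front face lies 205 mm from the tray's centre on the +y side
- tote: empty shallow grey plastic tote, fixed on the bench: 300 mm (x) by 230 mm (y), with a lip 10 mm further out, walls 70 mm high and 5 mm thick, floor 5 mm thick. Origin: centre of the underside
- seed_jar: closed glass jar, 64 mm diameter, 85 mm high, a bystander. Origin: centre of the underside
- bench_brush: flat hand brush 200 mm long, 42 mm wide, 20 mm high, lying on the bench beyond the tray, a bystander. Origin: under its middle, its length along its x
Things that resemble listed ones, but are neither listed nor needed, are in the scene too. What is shaped like the pot0 but green is not meant.

How it is judged:
By the outcome, as a careful person would: the job done as asked, in the order asked, and still so for the second after the job is handed in, with the robot touching nothing.
It also fails if it takes over 72 s, if anything falls off the work surface, if the arm or the gripper's body presses on something with over 40 N, if the wrist force passes 120 N, or if a joint passes its speed limit or range.

## Working session

There is one attempt and no reset: what is moved stays moved. The work goes in short steps, Python scripts to look and compute and a shell command to move; the robot and the scene stay as the last step left them, time stands still between calls to the robot, and variables do not carry over. Pictures are saved under pics/ and viewed, and the job is handed in when it is done.

```bash
ls; mkdir -p pics
python3 - <<'E'
from cell import telemetry, optics, env, models
import cv2
print(telemetry.get_obs(), env.tip_reach)
for n in ["scene","top","wrist"]:
    d=optics.read_camera(n); cv2.imwrite(f"pics/{n}0.png",d["image"])
    print(n,d["fx"],d["fy"],d["cx"],d["cy"],d["cam_to_world"].round(3).tolist(),[k for k in d])
E
```

```text
pics
{'time_s': 0.0, 'qpos': array([72.08496885, 18.43899439, -4.01722033, 83.17397637,  1.29342694,
       78.53864832, -3.26017249]), 'joint_velocities': array([-0.0073436 ,  0.05180917, -0.0671842 , -0.00150434, -0.02305793,
       -0.01410634, -0.12815504]), 'effort': array([-1.53630954e-04, -4.91288245e+01, -4.03860016e-01, -3.12527204e+01,
       -6.37090998e-02,  4.38586471e-02,  1.72943287e-04]), 'tool_pos': array([ 0.20846351, -0.61513398,  0.23847053]), 'tool_rot': array([-178.1053368 ,   89.89348121,  110.62053961]), 'force': array([0.94267319, 0.00419094, 0.05771704]), 'wrist_torque': array([ 0.00265961,  0.00144302, -0.00604604]), 'grip_width': 0.08707465573029609} 0.017
scene 425.30406461430687 425.30406461430687 257.2780086361599 185.65385461543718 [[-0.591, -0.656, 0.468, 1.085], [0.806, -0.49, 0.331, 0.413], [0.012, 0.574, 0.819, 0.941], [0.0, 0.0, 0.0, 1.0]] ['image', 'range_z', 'fx', 'fy', 'cx', 'cy', 'cam_to_world']
top 356.45585222622515 356.45585222622515 250.64959876648638 196.9304792894073 [[-0.016, 0.996, -0.091, 0.473], [-0.999, -0.013, 0.032, 0.054], [0.031, 0.091, 0.995, 1.104], [0.0, 0.0, 0.0, 1.0]] ['image', 'range_z', 'fx', 'fy', 'cx', 'cy', 'cam_to_world']
wrist 297.3186396354542 297.3186396354542 254.03037050624647 191.14684130871893 [[0.321, 0.916, 0.24, 0.275], [-0.947, 0.31, 0.081, -0.593], [-0.001, -0.254, 0.967, 0.383], [0.0, 0.0, 0.0, 1.0]] ['image', 'range_z', 'fx', 'fy', 'cx', 'cy', 'cam_to_world']
```

View pics/scene0.png

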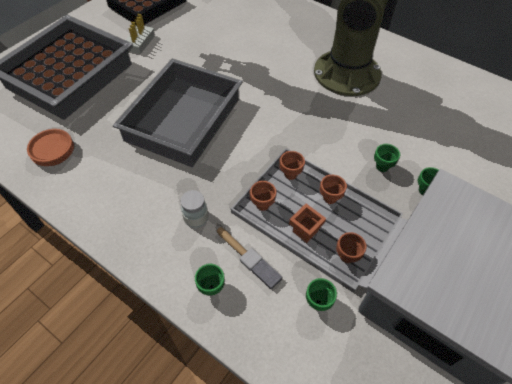

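View pics/top0.png

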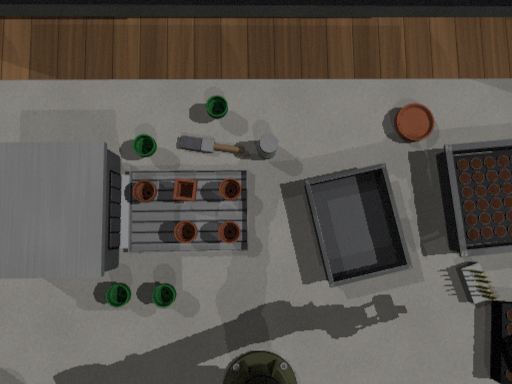

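View pics/wrist0.png

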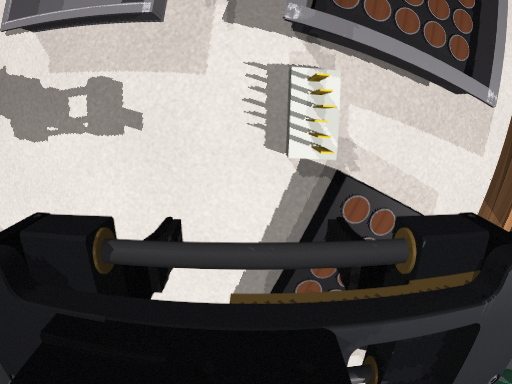

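```bash
cat > h.py <<'E'
from cell import telemetry, optics, env, models
import numpy as np, cv2
def pts(d):
    h,w=d["range_z"].shape; u,v=np.meshgrid(np.arange(w),np.arange(h)); z=d["range_z"]
    P=np.stack([(u-d["cx"])/d["fx"]*z,-(v-d["cy"])/d["fy"]*z,-z,np.ones_like(z)],-1)
    return (P@d["cam_to_world"].T)[...,:3]
def circ(xy):
    A=np.c_[2*xy,np.ones(len(xy))]; s=np.linalg.lstsq(A,(xy**2).sum(1),rcond=None)[0]
    return s[0],s[1],np.sqrt(s[2]+s[0]**2+s[1]**2)
def rims(cam,label="pot0",zlo=-.006):
    d=optics.read_camera(cam);W=pts(d);ms=models.masks_of(cam,label);out=[]
    for m in ms:
        px=m["pixels"]&(d["range_z"]>0); 
        if px.sum()<20: continue
        Q=W[px]; t=np.percentile(Q[:,2],97); q=Q[Q[:,2]>t+zlo]
        (cx,cy),r=cv2.minEnclosingCircle(q[:,:2].astype(np.float32))
        v,u=np.nonzero(m["pixels"]); col=np.median(d["image"][m["pixels"]],axis=0)
        out.append((round(m["confidence"],2),(int(u.mean()),int(v.mean())),np.round([cx,cy,r,t],4).tolist(),np.round(circ(q[:,:2]),4).tolist(),col.tolist(),len(q)))
    return out
E
python3 - <<'E'
from h import *
for c in ["top","scene"]:
    for l in ["pot0","square_pot"]:
        print(c,l)
        for o in rims(c,l): print(o)
d=optics.read_camera("top");W=pts(d);
for l in ["tray","tote","seed_jar","bench_brush"]:
    for m in models.masks_of("top",l)[:2]:
        Q=W[m["pixels"]&(d["range_z"]>0)]; zt=np.percentile(Q[:,2],98)
        q=Q[Q[:,2]>zt-.01] if l!="tray" else Q
        print(l,m["confidence"],zt,cv2.minAreaRect((q[:,:2]*1000).astype(np.float32)))
for v,u in [(190,60),(190,95),(190,102),(190,108),(190,115),(190,121),(220,360),(205,170)]: print(u,v,W[v,u].round(3))
E
python3 -c "
import cv2
a=cv2.imread('pics/top0.png');cv2.imwrite('pics/crop0.png',cv2.resize(a[130:270,90:270],None,fx=4,fy=4,interpolation=2))"
```

```text
top pot0
(0.96, (163, 294), [0.2913, 0.2743, 0.0328, 0.0659], [0.2914, 0.2742, 0.0303], [26.0, 52.0, 19.0], 108)
(0.88, (229, 188), [0.5944, 0.0821, 0.033, 0.0695], [0.5938, 0.0819, 0.0305], [25.0, 36.0, 63.0], 101)
(0.87, (143, 144), [0.7283, 0.3356, 0.0339, 0.0652], [0.7285, 0.3345, 0.0305], [29.0, 59.5, 21.0], 114)
(0.87, (117, 294), [0.2949, 0.4042, 0.0329, 0.0656], [0.2949, 0.4042, 0.0305], [28.0, 56.0, 21.0], 117)
(0.83, (228, 230), [0.4696, 0.0866, 0.0325, 0.0697], [0.4693, 0.086, 0.0302], [20.0, 27.0, 50.0], 89)
(0.81, (216, 105), [0.8459, 0.1188, 0.0333, 0.0658], [0.8457, 0.1191, 0.0305], [22.0, 46.0, 17.0], 103)
(0.77, (185, 231), [0.4717, 0.2124, 0.0328, 0.0693], [0.4717, 0.2122, 0.0306], [27.0, 41.0, 73.0], 111)
(0.76, (144, 190), [0.5917, 0.3316, 0.0328, 0.0693], [0.5919, 0.3314, 0.0303], [27.0, 41.0, 73.0], 105)
top square_pot
(0.73, (356, 224), [0.4854, -0.2897, 0.1966, 0.0714], [0.4847, -0.2893, 0.1541], [64.0, 62.0, 62.0], 1733)
(0.6, (100, 209), [0.5362, 0.5399, 0.216, 0.1765], [0.5371, 0.5379, 0.1254], [110.0, 109.0, 109.0], 13550)
scene pot0
(0.96, (351, 247), [0.
[... 975 characters left out ...]
2.0557861328125), (768.65576171875, 417.7783203125), 88.99101257324219)
tote 0.84 0.07194093705100292 ((486.25518798828125, -291.2979736328125), (318.73126220703125, 249.6790313720703), 11.934906959533691)
seed_jar 0.74 0.08810486473442578 ((724.16943359375, -34.04609680175781), (52.765411376953125, 54.332763671875), 36.780967712402344)
bench_brush 0.56 0.0227429876500417 ((735.4404907226562, 137.93907165527344), (197.9339599609375, 41.66178894042969), 82.05671691894531)
60 190 [0.583 0.517 0.173]
95 190 [0.581 0.427 0.176]
102 190 [0.581 0.409 0.175]
108 190 [0.587 0.414 0.121]
115 190 [0.591 0.407 0.087]
121 190 [0.597 0.408 0.03 ]
360 220 [ 0.497 -0.321  0.003]
170 205 [0.552 0.268 0.001]
```

View pics/crop0.png

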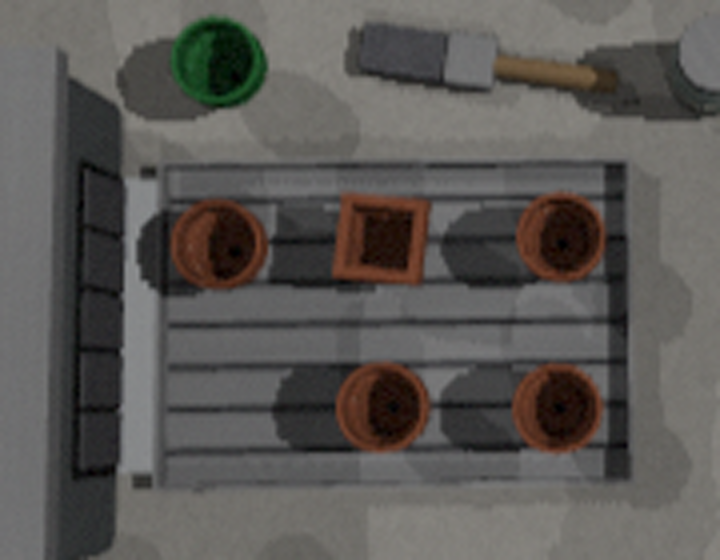

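```bash
cat >> h.py <<'E'
from scipy.spatial.transform import Rotation as R
def target(phi):  # tool x down, tool z at azimuth phi
    x=np.array([0,0,-1.]);z=np.array([np.cos(np.radians(phi)),np.sin(np.radians(phi)),0]);return np.c_[x,np.cross(z,x),z]
def plan(p,phi=0):
    o=telemetry.get_obs();M=R.from_euler("xyz",o["tool_rot"],degrees=True).as_matrix()
    print("t",round(o["time_s"],2),"pos",o["tool_pos"].round(4),"F",o["force"].round(1),"w",round(o["grip_width"],4),"q",o["qpos"].round(0))
    print("shift mm",(M.T@(np.array(p)-o["tool_pos"])*1000).round(1),"turn",R.from_matrix(M.T@target(phi)).as_rotvec().round(4))
E
python3 - <<'E'
from h import *
o=telemetry.get_obs();M=R.from_euler("xyz",o["tool_rot"],degrees=True).as_matrix();print(M.round(3))
plan([.468,.086,.24],0);plan([.468,.086,.24],180); plan([.485,-.29,.24],0)
E
```

```text
[[ 0.     0.947  0.321]
 [-0.     0.321 -0.947]
 [-1.    -0.     0.   ]]
t 0.8 pos [ 0.2087 -0.6156  0.2396] F [0.4 0.6 0.5] w 0.0871 q [72. 18. -4. 83.  1. 79. -3.]
shift mm [-5.000e-01  4.709e+02 -5.812e+02] turn [-1.244e+00  1.000e-04  1.000e-04]
t 0.8 pos [ 0.2087 -0.6156  0.2396] F [0.4 0.6 0.5] w 0.0871 q [72. 18. -4. 83.  1. 79. -3.]
shift mm [-5.000e-01  4.709e+02 -5.812e+02] turn [ 1.8976e+00  1.0000e-04 -1.0000e-04]
t 0.8 pos [ 0.2087 -0.6156  0.2396] F [0.4 0.6 0.5] w 0.0871 q [72. 18. -4. 83.  1. 79. -3.]
shift mm [  -0.4  366.3 -219.7] turn [-1.244e+00  1.000e-04  1.000e-04]
```

```bash
python3 -m pendant '[[87,[0,366,-220],[-1.244,0,0]],[87,[0,366,-220],[-1.244,0,0]],[87,[0,366,-220],[-1.244,0,0]],[87,[0,366,-220],[-1.244,0,0]],[87,[0,366,-220],[-1.244,0,0]],[87,[0,366,-220],[-1.244,0,0]],[87,[0,366,-220],[-1.244,0,0]],[87,[0,366,-220],[-1.244,0,0]],[87,[0,366,-220],[-1.244,0,0]],[87,[0,366,-220],[-1.244,0,0]]]' 20
python3 -c "
from h import *
plan([.468,.086,.20],0)"
```

```text
time_s: 1.63
tool_pos: [0.4789, -0.296, 0.24]
tool_rot: [-57.4, 89.9, -57.0]
force: [0.6, 0.5, -0.1]
grip_width: 0.087
t 1.63 pos [ 0.4789 -0.296   0.24  ] F [ 0.6  0.5 -0.1] w 0.087 q [ 52.   9. -26.  95.   4.  77.  26.]
shift mm [ 39.6 382.1  -8.7] turn [0.0058 0.0006 0.0009]
```

```bash
python3 -m pendant '[[87,[20,376,-17],[0,0,0]],[87,[20,376,-17],[0,0,0]],[87,[20,376,-17],[0,0,0]],[87,[20,376,-17],[0,0,0]],[87,[20,376,-17],[0,0,0]],[87,[20,376,-17],[0,0,0]],[87,[20,376,-17],[0,0,0]],[87,[20,376,-17],[0,0,0]],[87,[20,376,-17],[0,0,0]],[87,[20,376,-17],[0,0,0]]]'
python3 -c "
from h import *
plan([.468,.086,.06],0)
for c in ['scene','wrist','top']: cv2.imwrite(f'pics/{c}1.png',optics.read_camera(c)['image'])
plan([.468,.086,.06],0)
"
```

```text
time_s: 2.47
tool_pos: [0.4596, 0.0876, 0.2201]
tool_rot: [67.3, 89.8, 68.0]
force: [-1.2, 0.9, 0.1]
grip_width: 0.0868
t 2.47 pos [0.4596 0.0876 0.2201] F [-1.2  0.9  0.1] w 0.0868 q [ 34.  -2. -46. 108.  -2.  73. -11.]
shift mm [160.1  -2.2   8.2] turn [ 0.0121  0.0012 -0.0029]
t 2.62 pos [0.4609 0.0783 0.2197] F [ 0.1 -0.7  0.1] w 0.087 q [ 34.  -2. -46. 108.  -2.  73. -11.]
shift mm [159.7   7.9   7. ] turn [0.0014 0.0004 0.001 ]
```

View pics/scene1.png

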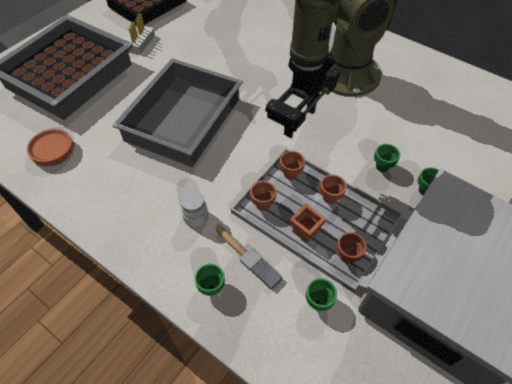

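View pics/wrist1.png

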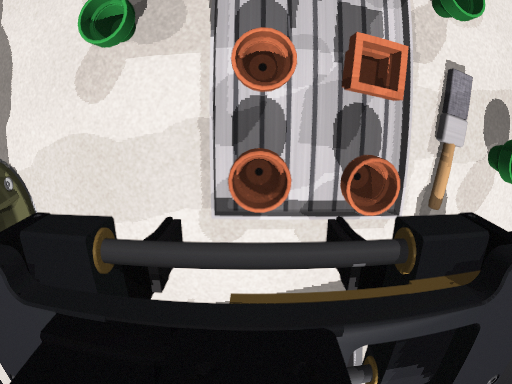

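```bash
cat >> h.py <<'E'
def ptsw(d):
    h,w=d["range_z"].shape; u,v=np.meshgrid(np.arange(w),np.arange(h)); z=d["range_z"]
    a=(u-d["cx"])/d["fx"];b=(v-d["cy"])/d["fy"];r=np.hypot(a,b)+1e-9;k=np.tan(np.minimum(r,1.5))/r
    P=np.stack([a*k*z,-b*k*z,-z,np.ones_like(z)],-1)
    return (P@d["cam_to_world"].T)[...,:3]
_p=pts
def pts(d):
    return ptsw(d) if abs(d["fx"]-297.3)<3 else _p(d)
E
python3 - <<'E'
from h import *
for o in rims("wrist"): print(o)
E
```

```text
(0.87, (458, 5), [0.7302, 0.3163, 0.0268, 0.0644], [0.7268, 0.3309, 0.0288], [44.0, 94.0, 30.0], 153)
(0.74, (502, 154), [0.8228, 0.1152, 0.0245, 0.0638], [0.8402, 0.1174, 0.0279], [24.0, 49.0, 17.0], 119)
(0.73, (261, 53), [0.4706, 0.2111, 0.0332, 0.0684], [0.4704, 0.211, 0.0303], [49.0, 73.0, 134.0], 901)
(0.66, (370, 178), [0.5925, 0.081, 0.0332, 0.0684], [0.5919, 0.0815, 0.0304], [30.0, 44.0, 80.0], 794)
(0.63, (258, 175), [0.4672, 0.0848, 0.0331, 0.0683], [0.4674, 0.0853, 0.0302], [34.0, 50.0, 91.0], 870)
```

```bash
python3 -m pendant '[[87,[30,6.5,6.5],[0,0,0]],[87,[60,6.5,6.5],[0,0,0]],[87,[90,6.5,6.5],[0,0,0]],[87,[120,6.5,6.5],[0,0,0]],[87,[140,6.5,6.5],[0,0,0]],[87,[152,6.5,6.5],[0,0,0]],[87,[158,6.5,6.5],[0,0,0]],[87,[158,6.5,6.5],[0,0,0]]]' 15
python3 -c "
from h import *
cv2.imwrite('pics/scene2.png',cv2.resize(optics.read_camera('scene')['image'][60:300,200:450],None,fx=2.4,fy=2.4))
plan([.4675,.085,.062],0)
"
```

```text
time_s: 3.38
tool_pos: [0.4671, 0.0838, 0.0607]
tool_rot: [175.1, 89.9, 175.1]
force: [-1.2, 0.2, -0.3]
grip_width: 0.0868
t 3.43 pos [0.4679 0.0843 0.0618] F [-0.4 -0.2  0.2] w 0.0867 q [ 30.  12. -46. 117.  10.  55. -22.]
shift mm [-0.2  0.7 -0.4] turn [-0.0012  0.     -0.0001]
```

View pics/scene2.png

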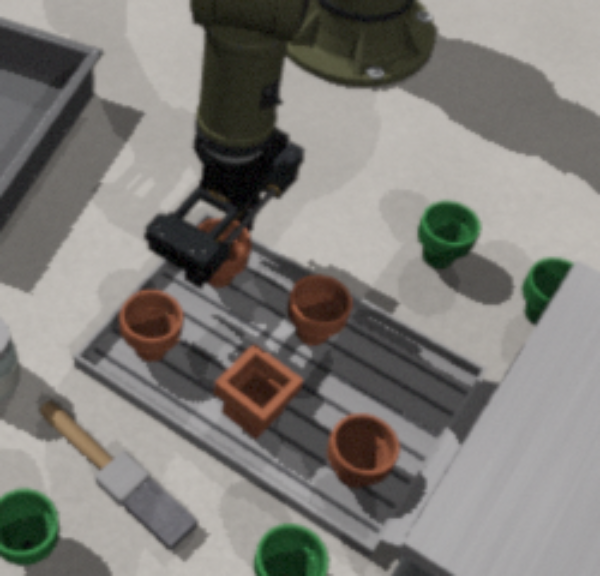

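```bash
python3 -m pendant '[[55,[0,0,0],[0,0,0]],[55,[0,0,0],[0,0,0]],[55,[0,0,0],[0,0,0]],[55,[0,0,0],[0,0,0]],[55,[0,0,0],[0,0,0]],[55,[-10,0,0],[0,0,0]],[55,[-35,0,0],[0,0,0]],[55,[-70,0,0],[0,0,0]],[55,[-108,0,0],[0,0,0]],[55,[-108,0,0],[0,0,0]]]' 15
python3 -c "
from h import *
plan([.485,-.29,.17],0)
for c in ['wrist']: cv2.imwrite(f'pics/{c}3.png',optics.read_camera(c)['image'])
for m in models.masks_of('top','tote')[:1]:
    d=optics.read_camera('top');W=pts(d);Q=W[(d['range_z']>0)];Q=Q[(abs(Q[:,0]-.486)<.25)&(abs(Q[:,1]+.29)<.2)]
    q=Q[(Q[:,2]>.062)&(Q[:,2]<.08)]; print(cv2.minAreaRect((q[:,:2]*1000).astype(np.float32)))
"
```

```text
time_s: 4.27
tool_pos: [0.4718, 0.0862, 0.1769]
tool_rot: [-1.7, 89.3, -1.6]
force: [1.2, 0.6, -0.6]
grip_width: 0.0646
t 4.27 pos [0.4718 0.0862 0.1769] F [ 1.2  0.6 -0.6] w 0.0646 q [ 34.   2. -48. 110.   1.  68. -14.]
shift mm [   7.1 -376.2   12.9] turn [0.0006 0.0121 0.0004]
((486.31561279296875, -291.239013671875), (318.5892333984375, 250.16261291503906), 11.948538780212402)
```

View pics/wrist3.png

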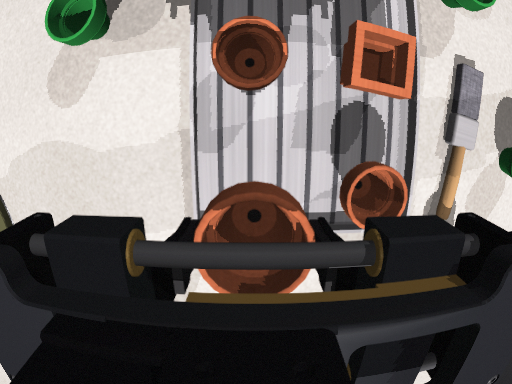

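```bash
python3 -m pendant '[[55,[0,-15,2],[0,0,0]],[55,[0,-45,4],[0,0,0]],[55,[0,-85,6],[0,0,0]],[55,[0,-125,8],[0,0,0]],[55,[0,-165,10],[0,0,0]],[55,[0,-205,12],[0,0,0]],[55,[0,-245,14],[0,0,0]],[55,[0,-285,16],[0,0,0]],[55,[0,-320,17],[0,0,0]],[55,[0,-350,17],[0,0,0]]]'
python3 -m pendant '[[55,[0,-15,0],[0,0,0]],[55,[0,-25,0],[0,0,0]],[55,[0,-25,0],[0,0,0]],[55,[0,-25,0],[0,0,0]]]'
python3 -c "
from h import *
plan([.485,-.29,.063],0)
"
```

```text
time_s: 5.25
tool_pos: [0.4828, -0.2677, 0.1674]
tool_rot: [155.4, 89.8, 155.3]
force: [-0.3, 0.5, -1.6]
grip_width: 0.0645
time_s: 5.58
tool_pos: [0.4845, -0.2882, 0.1688]
tool_rot: [116.4, 89.9, 116.5]
force: [-0.0, 1.1, -1.0]
grip_width: 0.0646
t 5.58 pos [ 0.4845 -0.2882  0.1688] F [-0.   1.1 -1. ] w 0.0646 q [ 54.  13. -29. 100.   7.  69.  23.]
shift mm [105.8  -2.    0.6] turn [ 0.0015 -0.001  -0.0021]
```

```bash
python3 -m pendant '[[55,[25,0,0],[0,0,0]],[55,[55,0,0],[0,0,0]],[55,[80,0,0],[0,0,0]],[55,[94,0,0],[0,0,0]],[55,[99,0,0],[0,0,0]],[55,[101,0,0],[0,0,0]],[55,[102,0,0],[0,0,0]],[55,[102,0,0],[0,0,0]]]'
python3 -m pendant '[[55,[1,0,0],[0,0,0]],[55,[2,0,0],[0,0,0]],[55,[2,0,0],[0,0,0]]]'
python3 -c "
from h import *
plan([.485,-.29,.063],0)
cv2.imwrite('pics/scene4.png',cv2.resize(optics.read_camera('scene')['image'][30:200,100:360],None,fx=3,fy=3))
"
```

```text
time_s: 6.25
tool_pos: [0.4855, -0.2898, 0.0688]
tool_rot: [-31.6, 89.9, -31.5]
force: [0.2, -0.8, -0.1]
grip_width: 0.064
time_s: 6.5
tool_pos: [0.4847, -0.2904, 0.0661]
tool_rot: [-45.4, 89.9, -45.4]
force: [-0.5, 0.3, -0.2]
grip_width: 0.0643
t 6.5 pos [ 0.4847 -0.2904  0.0661] F [-0.5  0.3 -0.2] w 0.0643 q [ 53.  19. -28. 106.  11.  58.  20.]
shift mm [3.1 0.4 0.3] turn [-0.0001  0.0007  0.0007]
```

View pics/scene4.png

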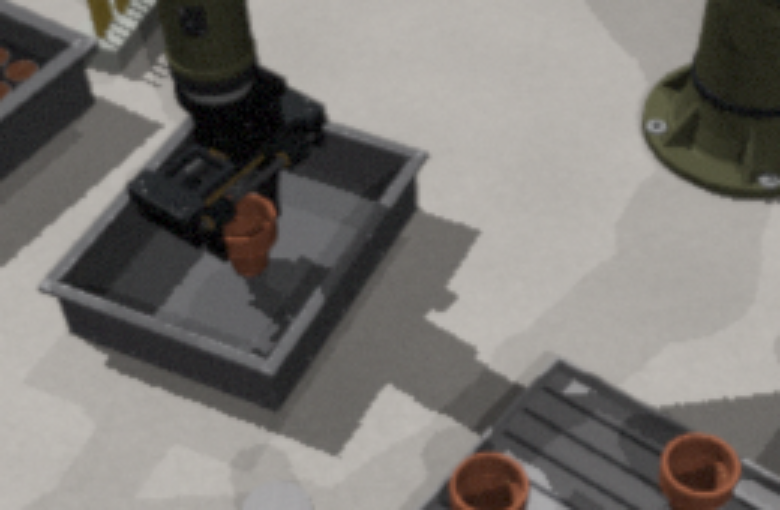

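```bash
python3 -m pendant '[[55,[0.7,0,0],[0,0,0]],[55,[1.4,0,0],[0,0,0]],[55,[2,0,0],[0,0,0]],[55,[2,0,0],[0,0,0]]]'
python3 -m pendant '[[55,[0.5,0,0],[0,0,0]],[55,[1,0,0],[0,0,0]],[55,[1,0,0],[0,0,0]]]'
```

```text
time_s: 6.88
tool_pos: [0.4843, -0.2902, 0.0634]
tool_rot: [156.6, 90.0, 156.6]
force: [-0.1, -0.1, -1.1]
grip_width: 0.0641
time_s: 7.13
tool_pos: [0.4844, -0.2902, 0.0632]
tool_rot: [-144.6, 90.0, -144.6]
force: [-2.3, 1.0, 4.7]
grip_width: 0.0642
```

```bash
python3 -m pendant '[[68,[0,0,0],[0,0,0]],[74,[0,0,0],[0,0,0]],[87,[0,0,0],[0,0,0]],[87,[0,0,0],[0,0,0]],[87,[0,0,0],[0,0,0]],[87,[-25,0,0],[0,0,0]],[87,[-60,0,0],[0,0,0]],[87,[-100,0,0],[0,0,0]],[87,[-130,0,0],[0,0,0]],[87,[-130,0,0],[0,0,0]]]'
python3 -c "
from h import *
plan([.5925,.0815,.19],0)
cv2.imwrite('pics/wrist5.png',optics.read_camera('wrist')['image'])
for o in rims('wrist'): print(o)
for o in rims('scene'): print(o)
plan([.592,.0815,.19],0)
"
```

```text
time_s: 7.97
tool_pos: [0.4881, -0.2918, 0.1998]
tool_rot: [-35.2, 89.3, -35.2]
force: [1.3, 0.4, 1.0]
grip_width: 0.0867
t 7.97 pos [ 0.4881 -0.2918  0.1998] F [1.3 0.4 1. ] w 0.0867 q [ 54.  11. -30.  98.   6.  72.  24.]
shift mm [  8.3 373.4 104.3] turn [0.0001 0.0099 0.007 ]
(0.59, (250, 185), [0.4857, -0.2904, 0.0331, 0.0693], [0.4859, -0.2899, 0.0302], [34.0, 51.0, 92.0], 1014)
(0.98, (332, 187), [0.4687, 0.2114, 0.0345, 0.0702], [0.4689, 0.212, 0.0305], [30.0, 42.0, 73.0], 145)
(0.98, (262, 194), [0.5916, 0.0809, 0.0332, 0.0697], [0.5914, 0.0817, 0.0302], [33.0, 45.0, 78.0], 125)
(0.9, (209, 278), [0.8418, 0.1184, 0.0335, 0.0655], [0.8424, 0.1187, 0.0306], [33.0, 61.0, 26.0], 200)
(0.89, (386, 156), [0.2878, 0.2764, 0.0339, 0.0659], [0.2882, 0.2749, 0.0303], [27.0, 51.5, 21.0], 117)
(0.81, (426, 178), [0.2913, 0.4016, 0.0323, 0.0654], [0.292, 0.4034, 0.0302], [29.0, 53.0, 23.0], 73)
(0.73, (350, 246), [0.5874, 0.3314, 0.0339, 0.0694], [0.5886, 0.3311, 0.0307], [28.0, 39.0, 65.0], 190)
(0.66, (320, 294), [0.7254, 0.3333, 0.0334, 0.0658], [0.7258, 0.334, 0.0305], [35.0, 65.0, 28.0], 206)
(0.65, (181, 107), [0.4828, -0.2894, 0.0344, 0.071], [0.4837, -0.289, 0.0302], [33.0, 45.0, 76.0], 105)
t 8.22 pos [ 0.4835 -0.2898  0.1909] F [ 0.5  0.8 -0.6] w 0.0869 q [ 54.  12. -29.  98.   6.  72.  23.]
shift mm [  1.2 371.3 108.5] turn [-0.     -0.0023 -0.0014]
```

View pics/wrist5.png

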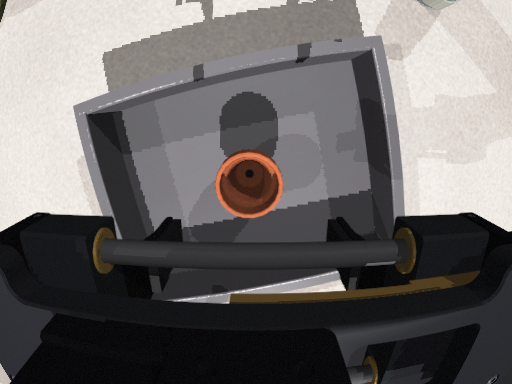

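```bash
python3 -m pendant '[[87,[0,40,11],[0,0,0]],[87,[0,80,23],[0,0,0]],[87,[0,120,34],[0,0,0]],[87,[0,160,46],[0,0,0]],[87,[0,200,57],[0,0,0]],[87,[0,240,69],[0,0,0]],[87,[0,280,80],[0,0,0]],[87,[0,320,92],[0,0,0]],[87,[0,350,102],[0,0,0]],[87,[0,371,108.5],[0,0,0]]]'
python3 -m pendant '[[87,[0,0,0],[0,0,0]],[87,[0,0,0],[0,0,0]],[87,[0,0,0],[0,0,0]]]'
python3 -c "
from h import *
plan([.592,.0815,.062],0)
for o in rims('wrist'): print(o)
plan([.592,.0815,.062],0)
"
```

```text
time_s: 9.05
tool_pos: [0.5922, 0.0855, 0.1909]
tool_rot: [138.1, 89.8, 138.4]
force: [-0.1, 0.4, -1.0]
grip_width: 0.0868
time_s: 9.3
tool_pos: [0.5923, 0.0795, 0.1911]
tool_rot: [-158.0, 89.8, -158.0]
force: [-0.2, -0.5, -0.6]
grip_width: 0.0868
t 9.3 pos [0.5923 0.0795 0.1911] F [-0.2 -0.5 -0.6] w 0.0868 q [ 25.  18. -42.  93.  13.  73. -20.]
shift mm [1.291e+02 2.200e+00 1.000e-01] turn [-0.0008 -0.0026  0.001 ]
(0.83, (129, 57), [0.4706, 0.2117, 0.0334, 0.0681], [0.4714, 0.2112, 0.0304], [42.0, 62.0, 111.0], 987)
(0.56, (466, 153), [0.8437, 0.1186, 0.0332, 0.0644], [0.8432, 0.1183, 0.0303], [24.0, 49.0, 16.0], 656)
t 9.4 pos [0.5926 0.0785 0.1917] F [ 0.7 -0.7 -0. ] w 0.0873 q [ 25.  18. -42.  93.  13.  73. -20.]
shift mm [129.7   3.1  -0.5] turn [-0.0028 -0.0014  0.0012]
```

```bash
python3 -m pendant '[[87,[30,1.5,0],[0,0,0]],[87,[60,1.5,0],[0,0,0]],[87,[90,1.5,0],[0,0,0]],[87,[114,1.5,0],[0,0,0]],[87,[125,1.5,0],[0,0,0]],[87,[129,1.5,0],[0,0,0]],[87,[129,1.5,0],[0,0,0]],[87,[129,1.5,0],[0,0,0]]]'
python3 -c "
from h import *
plan([.592,.0815,.062],0)
"
```

```text
time_s: 10.07
tool_pos: [0.594, 0.082, 0.0649]
tool_rot: [1.5, 89.9, 1.5]
force: [-0.3, 0.8, 0.4]
grip_width: 0.0868
t 10.07 pos [0.594  0.082  0.0649] F [-0.3  0.8  0.4] w 0.0868 q [ 22.  26. -40. 100.  19.  61. -24.]
shift mm [ 2.9 -0.5 -2. ] turn [-0.0008  0.0021 -0.0001]
```

```bash
python3 -m pendant '[[87,[2.5,-0.5,-1.5],[0,0,0]],[87,[2.5,-0.5,-1.5],[0,0,0]],[55,[2.5,-0.5,-1.5],[0,0,0]],[55,[2.5,-0.5,-1.5],[0,0,0]],[55,[2.5,-0.5,-1.5],[0,0,0]],[55,[2.5,-0.5,-1.5],[0,0,0]],[55,[2.5,-0.5,-1.5],[0,0,0]],[55,[2.5,-0.5,-1.5],[0,0,0]]]' 15
python3 -c "
from h import *
plan([.592,.0815,.19],0)"
```

```text
time_s: 10.73
tool_pos: [0.5915, 0.0818, 0.0612]
tool_rot: [-29.0, 90.0, -29.0]
force: [-0.0, 0.5, 0.6]
grip_width: 0.065
t 10.73 pos [0.5915 0.0818 0.0612] F [-0.   0.5  0.6] w 0.065 q [ 22.  26. -40. 101.  19.  60. -24.]
shift mm [-128.8   -0.4    0.5] turn [0.0001 0.0002 0.0001]
```

```bash
python3 -m pendant '[[55,[-10,0,0],[0,0,0]],[55,[-35,0,0],[0,0,0]],[55,[-70,0,0],[0,0,0]],[55,[-100,-5,-2],[0,0,0]],[55,[-115,-30,-9],[0,0,0]],[55,[-118,-68,-20],[0,0,0]],[55,[-118,-106,-31],[0,0,0]],[55,[-118,-144,-42],[0,0,0]],[55,[-118,-182,-53],[0,0,0]],[55,[-118,-220,-64],[0,0,0]]]'
python3 -m pendant '[[55,[0,-38,-11],[0,0,0]],[55,[0,-76,-22],[0,0,0]],[55,[0,-112,-32],[0,0,0]],[55,[0,-135,-39],[0,0,0]],[55,[0,-148,-42.5],[0,0,0]],[55,[0,-151,-43],[0,0,0]],[55,[0,-151,-43],[0,0,0]],[55,[0,-151,-43],[0,0,0]]]'
python3 -c "
from h import *
plan([.4847,-.290,.13],0)
cv2.imwrite('pics/wrist6.png',optics.read_camera('wrist')['image'])
for o in rims('wrist'): print(o)
plan([.4847,-.290,.13],0)
cv2.imwrite('pics/scene6.png',cv2.resize(optics.read_camera('scene')['image'][30:200,100:360],None,fx=3,fy=3))
"
```

```text
time_s: 11.57
tool_pos: [0.5267, -0.1397, 0.1799]
tool_rot: [-42.4, 89.9, -42.4]
force: [1.0, -1.2, -0.3]
grip_width: 0.0652
time_s: 12.23
tool_pos: [0.4856, -0.2867, 0.1792]
tool_rot: [64.6, 89.9, 64.8]
force: [-0.1, 0.4, 0.5]
grip_width: 0.0652
t 12.23 pos [ 0.4856 -0.2867  0.1792] F [-0.1  0.4  0.5] w 0.0652 q [ 55.  12. -31.  99.   7.  70.  23.]
shift mm [49.2 -3.4 -0.9] turn [ 0.003   0.0006 -0.0013]
(0.73, (251, 175), [0.4859, -0.2837, 0.0311, 0.0695], [0.4858, -0.2886, 0.0293], [48.0, 71.0, 132.0], 499)
(0.67, (254, 236), [0.4864, -0.2839, 0.0357, 0.1866], [0.4871, -0.2857, 0.0301], [30.0, 43.0, 77.0], 2400)
t 12.38 pos [ 0.4855 -0.2868  0.1792] F [ 0.8 -0.4 -1.5] w 0.0652 q [ 55.  12. -31.  99.   7.  70.  23.]
shift mm [49.2 -3.2 -0.8] turn [ 0.0037  0.0003 -0.0005]
```

View pics/wrist6.png

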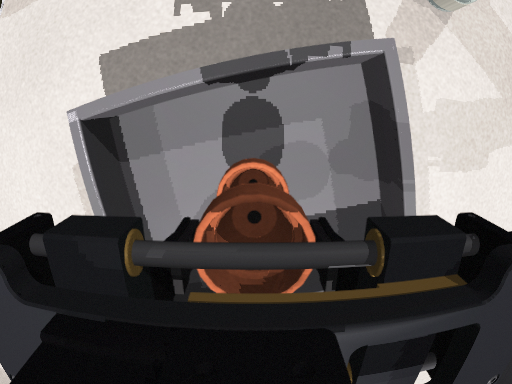

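View pics/scene6.png

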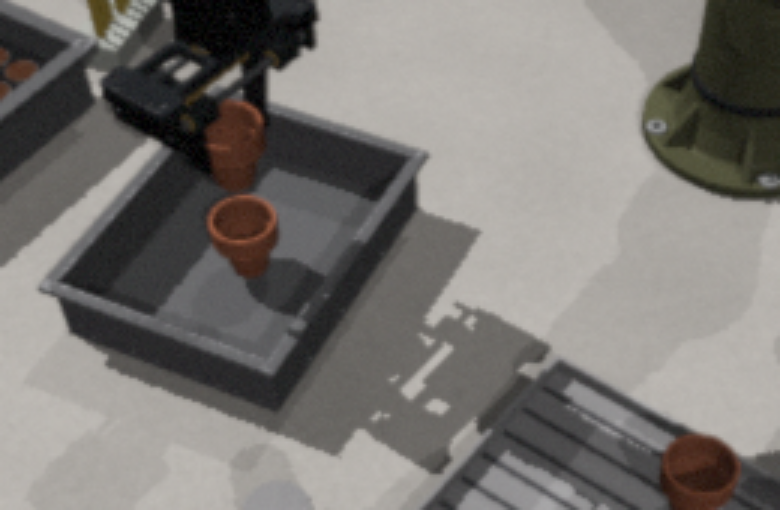

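```bash
python3 -m pendant '[[55,[20,-3.2,-1],[0,0,0]],[55,[45,-3.2,-1],[0,0,0]],[55,[65,-3.2,-1],[0,0,0]],[55,[75,-3.2,-1],[0,0,0]],[55,[81,-3.2,-1],[0,0,0]],[55,[84,-3.2,-1],[0,0,0]],[55,[86,-3.2,-1],[0,0,0]],[55,[86,-3.2,-1],[0,0,0]]]'
python3 -m pendant '[[55,[0.7,0,0],[0,0,0]],[55,[1.4,0,0],[0,0,0]],[55,[2,0,0],[0,0,0]],[55,[2,0,0],[0,0,0]]]'
python3 -c "
from h import *
plan([.4847,-.290,.0885],0)
cv2.imwrite('pics/scene7.png',cv2.resize(optics.read_camera('scene')['image'][60:150,130:250],None,fx=6,fy=6))"
```

```text
time_s: 13.1
tool_pos: [0.4841, -0.2925, 0.0937]
tool_rot: [-34.4, 89.9, -34.4]
force: [-0.5, 0.2, -1.0]
grip_width: 0.0649
time_s: 13.43
tool_pos: [0.4837, -0.2924, 0.0914]
tool_rot: [-32.9, 90.0, -32.9]
force: [0.2, 0.4, -1.0]
grip_width: 0.0648
t 13.43 pos [ 0.4837 -0.2924  0.0914] F [ 0.2  0.4 -1. ] w 0.0648 q [ 54.  18. -30. 104.  10.  61.  21.]
shift mm [2.9 2.4 1. ] turn [-0.      0.0006  0.0004]
```

View pics/scene7.png

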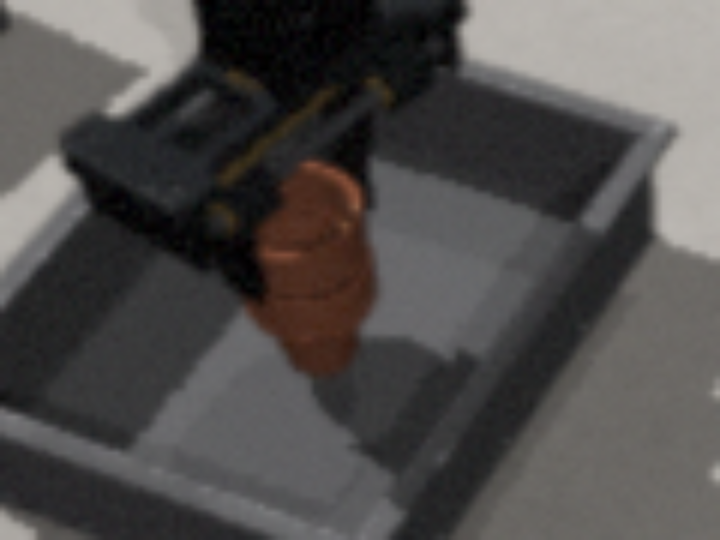

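```bash
python3 -m pendant '[[55,[0.5,0.8,0.5],[0,0,0]],[55,[1.2,1.6,0.8],[0,0,0]],[55,[1.8,1.6,0.8],[0,0,0]],[55,[1.8,1.6,0.8],[0,0,0]]]'
python3 -m pendant '[[55,[0.6,0,0],[0,0,0]],[55,[1.2,0,0],[0,0,0]],[55,[1.2,0,0],[0,0,0]]]'
```

```text
time_s: 13.82
tool_pos: [0.4841, -0.2907, 0.089]
tool_rot: [164.4, 90.0, 164.4]
force: [0.3, -0.4, -0.7]
grip_width: 0.0653
time_s: 14.07
tool_pos: [0.4843, -0.2909, 0.0882]
tool_rot: [-61.3, 90.0, -61.3]
force: [-0.3, 0.3, -0.1]
grip_width: 0.0652
```

```bash
python3 -m pendant '[[55,[0.6,0,0],[0,0,0]],[55,[1.2,0,0],[0,0,0]],[55,[1.2,0,0],[0,0,0]]]'
```

```text
time_s: 14.32
tool_pos: [0.4844, -0.291, 0.0881]
tool_rot: [-92.6, 90.0, -92.6]
force: [-2.0, 1.0, 8.0]
grip_width: 0.0648
```

Contact at the expected height (collar on rim). Release and back off.

```bash
python3 -m pendant '[[68,[-0.8,0,0],[0,0,0]],[74,[-0.8,0,0],[0,0,0]],[87,[-0.8,0,0],[0,0,0]],[87,[-0.8,0,0],[0,0,0]],[87,[-0.8,0,0],[0,0,0]],[87,[-25,0,0],[0,0,0]],[87,[-60,0,0],[0,0,0]],[87,[-90,0,0],[0,0,0]],[87,[-112,0,0],[0,0,0]],[87,[-112,0,0],[0,0,0]]]'
python3 -c "
from h import *
cv2.imwrite('pics/wrist8.png',optics.read_camera('wrist')['image'])
for o in rims('wrist'): print(o)
for o in rims('scene'): print(o)
plan([.4705,.2115,.2],0)
"
```

```text
time_s: 15.15
tool_pos: [0.487, -0.292, 0.2043]
tool_rot: [-35.4, 89.5, -35.4]
force: [1.0, -0.4, -0.2]
grip_width: 0.087
(0.81, (252, 154), [0.4865, -0.2691, 0.0245, 0.0694], [0.4858, -0.2895, 0.0313], [36.0, 52.0, 93.5], 115)
(0.68, (251, 191), [0.4854, -0.2915, 0.0328, 0.0953], [0.4857, -0.291, 0.0301], [34.0, 50.0, 91.0], 1132)
(0.98, (386, 156), [0.2883, 0.2729, 0.0348, 0.066], [0.2883, 0.2742, 0.0305], [29.0, 53.0, 23.0], 147)
(0.95, (351, 247), [0.5899, 0.3329, 0.0334, 0.0694], [0.5893, 0.3315, 0.0303], [26.0, 35.0, 57.0], 171)
(0.93, (179, 98), [0.4818, -0.2909, 0.035, 0.0971], [0.4832, -0.2907, 0.0308], [33.0, 46.0, 77.0], 114)
(0.91, (321, 293), [0.7258, 0.3341, 0.033, 0.0656], [0.7258, 0.3341, 0.0303], [34.0, 63.0, 27.0], 202)
(0.88, (209, 278), [0.8429, 0.1185, 0.0328, 0.0655], [0.8426, 0.1187, 0.0303], [32.0, 60.0, 26.0], 186)
(0.72, (182, 113), [0.4928, -0.2778, 0.0277, 0.0707], [0.4839, -0.289, 0.0311], [30.0, 42.0, 72.0], 40)
(0.61, (426, 178), [0.4043, 0.4083, 0.0317, 0.0984], [0.4042, 0.249, 0.1606], [29.0, 55.0, 23.5], 11)
(0.56, (332, 187), [0.4673, 0.2107, 0.0346, 0.07], [0.4686, 0.2121, 0.0306], [30.0, 42.0, 72.0], 154)
t 15.4 pos [ 0.4834 -0.2904  0.1972] F [-1.3  0.6  0. ] w 0.087 q [ 56.  12. -31.  98.   6.  72.  23.]
shift mm [ -2.  501.9 -12.8] turn [ 0.     -0.0023 -0.0015]
```

View pics/wrist8.png

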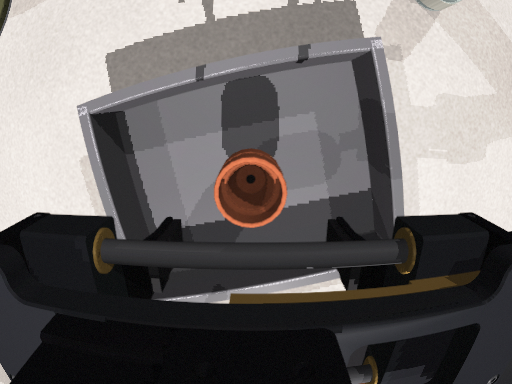

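```bash
python3 -m pendant '[[87,[0,40,-1],[0,0,0]],[87,[0,80,-2],[0,0,0]],[87,[0,120,-3],[0,0,0]],[87,[0,160,-4],[0,0,0]],[87,[0,200,-5],[0,0,0]],[87,[0,240,-6],[0,0,0]],[87,[0,280,-7],[0,0,0]],[87,[0,320,-8],[0,0,0]],[87,[0,360,-9],[0,0,0]],[87,[0,400,-10],[0,0,0]]]'
python3 -m pendant '[[87,[0,40,-1],[0,0,0]],[87,[0,75,-2],[0,0,0]],[87,[0,95,-2.5],[0,0,0]],[87,[0,102,-2.8],[0,0,0]],[87,[0,102,-2.8],[0,0,0]],[87,[0,102,-2.8],[0,0,0]]]'
python3 -c "
from h import *
for o in rims('wrist'): print(o)
plan([.4705,.2115,.062],0)
"
```

```text
time_s: 16.23
tool_pos: [0.4731, 0.1108, 0.1979]
tool_rot: [-154.9, 89.9, -154.9]
force: [1.9, 0.1, 1.1]
grip_width: 0.0869
time_s: 16.73
tool_pos: [0.4712, 0.2099, 0.1979]
tool_rot: [-148.7, 89.9, -148.7]
force: [0.6, -0.7, 0.7]
grip_width: 0.0869
(0.91, (468, 82), [0.7277, 0.3342, 0.0341, 0.0644], [0.7263, 0.3338, 0.0305], [34.0, 71.0, 24.0], 666)
(0.74, (371, 67), [0.5903, 0.3314, 0.0333, 0.0684], [0.5898, 0.3309, 0.0304], [40.0, 59.0, 108.0], 944)
(0.73, (87, 127), [0.2902, 0.2742, 0.0332, 0.064], [0.291, 0.2743, 0.0304], [34.0, 71.0, 23.0], 817)
(0.72, (251, 184), [0.4703, 0.2117, 0.0329, 0.0683], [0.4704, 0.212, 0.0302], [35.0, 51.0, 93.0], 1022)
(0.64, (91, 19), [0.2932, 0.4029, 0.0339, 0.0638], [0.2946, 0.4033, 0.0304], [35.0, 75.0, 24.0], 523)
(0.6, (507, 226), [0.8345, 0.1484, 0.0072, 0.0589], [0.8354, 0.1447, 0.0056], [27.0, 56.0, 18.0], 16)
t 16.83 pos [0.4718 0.2088 0.1982] F [ 0.2 -0.7  0.4] w 0.087 q [ 25.   9. -56. 104.   7.  72. -33.]
shift mm [136.2   2.9  -1.2] turn [-0.003  -0.0009  0.0015]
```

```bash
python3 -m pendant '[[87,[35,2,-1],[0,0,0]],[87,[70,2,-1],[0,0,0]],[87,[100,2,-1],[0,0,0]],[87,[122,2,-1],[0,0,0]],[87,[132,2,-1],[0,0,0]],[87,[135.5,2,-1],[0,0,0]],[87,[135.5,2,-1],[0,0,0]],[87,[135.5,2,-1],[0,0,0]]]'
python3 -c "
from h import *
plan([.4703,.2118,.0615],0)
"
```

```text
time_s: 17.5
tool_pos: [0.4716, 0.2131, 0.0646]
tool_rot: [9.7, 89.9, 9.6]
force: [-0.1, 1.0, 0.2]
grip_width: 0.087
t 17.5 pos [0.4716 0.2131 0.0646] F [-0.1  1.   0.2] w 0.087 q [ 19.  19. -53. 112.  18.  58. -41.]
shift mm [ 3.1 -1.3 -1.3] turn [-0.0009  0.002  -0.0003]
```

```bash
python3 -m pendant '[[87,[2.5,-0.8,-1],[0,0,0]],[87,[2.5,-0.8,-1],[0,0,0]],[55,[2.5,-0.8,-1],[0,0,0]],[55,[2.5,-0.8,-1],[0,0,0]],[55,[2.5,-0.8,-1],[0,0,0]],[55,[2.5,-0.8,-1],[0,0,0]],[55,[2.5,-0.8,-1],[0,0,0]],[55,[2.5,-0.8,-1],[0,0,0]]]' 15
python3 -c "
from h import *
plan([.4853,-.2908,.19],0)"
```

```text
time_s: 18.17
tool_pos: [0.4695, 0.2125, 0.0609]
tool_rot: [-23.8, 90.0, -23.8]
force: [-0.0, -0.2, 1.3]
grip_width: 0.0653
t 18.17 pos [0.4695 0.2125 0.0609] F [-0.  -0.2  1.3] w 0.0653 q [ 19.  19. -52. 112.  18.  57. -42.]
shift mm [-129.  -503.3   15.8] turn [0.0001 0.0001 0.0001]
```

```bash
python3 -m pendant '[[55,[-10,0,0],[0,0,0]],[55,[-35,0,0],[0,0,0]],[55,[-70,0,0],[0,0,0]],[55,[-105,-5,0],[0,0,0]],[55,[-127,-30,1],[0,0,0]],[55,[-133,-68,2],[0,0,0]],[55,[-133,-106,3],[0,0,0]],[55,[-133,-145,4],[0,0,0]],[55,[-133,-185,5],[0,0,0]],[55,[-133,-225,6],[0,0,0]]]'
python3 -m pendant '[[55,[0,-40,1],[0,0,0]],[55,[0,-80,2.5],[0,0,0]],[55,[0,-120,4],[0,0,0]],[55,[0,-160,6],[0,0,0]],[55,[0,-198,8],[0,0,0]],[55,[0,-233,9],[0,0,0]],[55,[0,-260,10],[0,0,0]],[55,[0,-274,10],[0,0,0]],[55,[0,-278,10],[0,0,0]],[55,[0,-278,10],[0,0,0]]]'
python3 -m pendant '[[55,[0,0,0],[0,0,0]],[55,[0,0,0],[0,0,0]]]'
python3 -c "
from h import *
plan([.4853,-.2908,.114],0)
cv2.imwrite('pics/wrist9.png',optics.read_camera('wrist')['image'])
for o in rims('wrist'): print(o)
plan([.4853,-.2908,.114],0)
"
```

```text
time_s: 19.0
tool_pos: [0.4751, -0.0142, 0.1947]
tool_rot: [-43.5, 89.9, -43.5]
force: [0.5, 0.5, -1.6]
grip_width: 0.0651
time_s: 19.83
tool_pos: [0.4854, -0.2903, 0.1938]
tool_rot: [93.6, 89.9, 93.6]
force: [-0.6, -0.2, -0.4]
grip_width: 0.0653
time_s: 20.0
tool_pos: [0.4861, -0.2879, 0.1941]
tool_rot: [71.6, 90.0, 71.8]
force: [-0.2, 0.3, -1.1]
grip_width: 0.0653
t 20.0 pos [ 0.4861 -0.2879  0.1941] F [-0.2  0.3 -1.1] w 0.0653 q [ 57.  12. -33.  98.   7.  72.  23.]
shift mm [80.1 -2.9 -0.9] turn [ 0.0036  0.0002 -0.0006]
(0.93, (250, 176), [0.4859, -0.2837, 0.031, 0.0956], [0.4857, -0.2896, 0.0291], [44.0, 66.0, 121.0], 539)
(0.77, (253, 160), [0.4862, -0.2693, 0.0249, 0.0694], [0.4857, -0.2894, 0.0312], [35.0, 53.0, 94.0], 134)
(0.67, (253, 235), [0.4878, -0.2849, 0.0351, 0.2015], [0.4874, -0.2875, 0.03], [29.0, 43.0, 77.0], 2248)
(0.32, (443, 4), [0.7293, -0.0626, 0.0138, 0.0571], [0.7258, -0.0483, 0.0176], [158.0, 167.0, 167.0], 57)
t 20.15 pos [ 0.4859 -0.289   0.1942] F [-1.3  0.  -0.2] w 0.0652 q [ 57.  12. -33.  98.   7.  72.  23.]
shift mm [80.2 -1.8 -0.6] turn [0.0025 0.0001 0.0003]
```

View pics/wrist9.png

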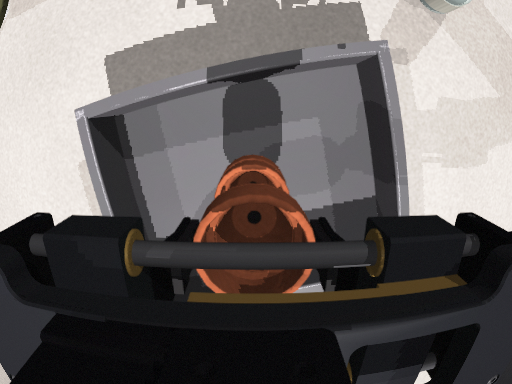

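```bash
python3 -m pendant '[[55,[20,-1.5,-0.8],[0,0,0]],[55,[40,-1.5,-0.8],[0,0,0]],[55,[56,-1.5,-0.8],[0,0,0]],[55,[66,-1.5,-0.8],[0,0,0]],[55,[72,-1.5,-0.8],[0,0,0]],[55,[75,-1.5,-0.8],[0,0,0]],[55,[76,-1.5,-0.8],[0,0,0]],[55,[76,-1.5,-0.8],[0,0,0]]]'
python3 -m pendant '[[55,[0.7,0,0],[0,0,0]],[55,[1.4,0,0],[0,0,0]],[55,[1.4,0,0],[0,0,0]]]'
python3 -c "
from h import *
plan([.4853,-.2908,.114],0)"
```

```text
time_s: 20.82
tool_pos: [0.4851, -0.2922, 0.1185]
tool_rot: [-35.7, 89.9, -35.7]
force: [-0.2, 0.5, -1.3]
grip_width: 0.0651
time_s: 21.07
tool_pos: [0.4849, -0.2923, 0.1169]
tool_rot: [-46.5, 89.9, -46.5]
force: [-0.7, -0.4, -1.1]
grip_width: 0.0651
t 21.07 pos [ 0.4849 -0.2923  0.1169] F [-0.7 -0.4 -1.1] w 0.0651 q [ 56.  16. -32. 103.  10.  64.  21.]
shift mm [2.9 1.5 0.4] turn [-0.0001  0.0006  0.0006]
```

```bash
python3 -m pendant '[[55,[0.6,0.6,0.2],[0,0,0]],[55,[1.2,1.2,0.4],[0,0,0]],[55,[1.8,1.2,0.4],[0,0,0]],[55,[1.8,1.2,0.4],[0,0,0]]]'
python3 -m pendant '[[55,[0.6,0,0],[0,0,0]],[55,[1.2,0,0],[0,0,0]],[55,[1.2,0,0],[0,0,0]]]'
python3 -m pendant '[[55,[0.5,0,0],[0,0,0]],[55,[0.5,0,0],[0,0,0]]]'
```

```text
time_s: 21.4
tool_pos: [0.485, -0.2908, 0.1145]
tool_rot: [163.5, 90.0, 163.5]
force: [0.9, 0.3, -0.8]
grip_width: 0.0651
time_s: 21.65
tool_pos: [0.4853, -0.291, 0.1139]
tool_rot: [-52.7, 90.0, -52.7]
force: [-0.9, 0.3, 2.2]
grip_width: 0.0656
time_s: 21.82
tool_pos: [0.4853, -0.2911, 0.1139]
tool_rot: [-62.6, 90.0, -62.6]
force: [-2.9, 0.8, 5.9]
grip_width: 0.0651
```

Seated at the expected 0.114. Release and rise.

```bash
python3 -m pendant '[[68,[-0.5,0,0],[0,0,0]],[74,[-0.5,0,0],[0,0,0]],[87,[-0.5,0,0],[0,0,0]],[87,[-0.5,0,0],[0,0,0]],[87,[-0.5,0,0],[0,0,0]],[87,[-25,0,0],[0,0,0]],[87,[-60,0,0],[0,0,0]],[87,[-90,0,0],[0,0,0]],[87,[-112,0,0],[0,0,0]],[87,[-112,0,0],[0,0,0]]]'
python3 -c "
from h import *
cv2.imwrite('pics/wrist10.png',optics.read_camera('wrist')['image'])
for o in rims('wrist'): print(o)
for o in rims('scene'): print(o)
plan([.590,.331,.24],0)
"
```

```text
time_s: 22.65
tool_pos: [0.4877, -0.292, 0.2304]
tool_rot: [-35.8, 89.5, -35.8]
force: [1.0, 0.3, -0.1]
grip_width: 0.0869
(0.8, (251, 191), [0.4864, -0.2915, 0.0329, 0.1213], [0.4865, -0.2912, 0.0301], [34.0, 49.0, 91.0], 1155)
(0.72, (248, 153), [0.484, -0.2624, 0.0144, 0.0977], [0.486, -0.2916, 0.0324], [31.0, 47.0, 86.0], 32)
(0.49, (251, 151), [0.4873, -0.2686, 0.0234, 0.0694], [0.4859, -0.289, 0.0308], [36.0, 52.0, 93.0], 88)
(0.77, (320, 294), [0.7253, 0.334, 0.0334, 0.0655], [0.7258, 0.3341, 0.0304], [34.0, 64.0, 27.0], 204)
(0.76, (350, 246), [0.5883, 0.3324, 0.0339, 0.0699], [0.5888, 0.3313, 0.0306], [27.0, 37.0, 63.0], 183)
(0.76, (386, 157), [0.2883, 0.2732, 0.0347, 0.0662], [0.2882, 0.2742, 0.0304], [30.0, 56.0, 24.0], 131)
(0.75, (183, 113), [0.4935, -0.277, 0.0277, 0.0705], [0.4848, -0.2882, 0.0298], [31.0, 42.0, 71.0], 45)
(0.72, (180, 105), [0.4935, -0.2768, 0.0277, 0.0941], [0.4842, -0.2904, 0.0313], [29.0, 41.0, 72.0], 35)
(0.65, (178, 92), [0.4836, -0.2902, 0.0351, 0.1237], [0.4844, -0.2903, 0.0306], [32.0, 45.0, 77.0], 116)
(0.56, (209, 279), [0.8429, 0.1183, 0.0334, 0.0656], [0.8426, 0.1188, 0.0305], [32.0, 60.0, 26.0], 196)
(0.56, (425, 178), [0.3529, 0.4046, 0.0933, 0.0663], [0.3253, 0.4276, 0.0594], [28.0, 50.0, 22.0], 82)
t 22.9 pos [ 0.4842 -0.2905  0.2234] F [ 0.8 -0.3 -0.5] w 0.0867 q [ 58.  11. -33.  96.   6.  75.  23.]
shift mm [-16.  621.6 105.8] turn [-0.     -0.0023 -0.0014]
```

View pics/wrist10.png

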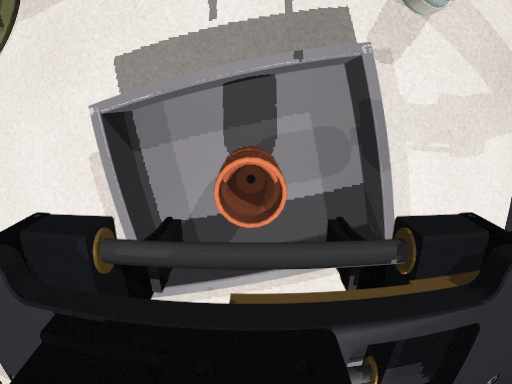

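```bash
python3 -m pendant '[[87,[-4,40,7],[0,0,0]],[87,[-8,80,14],[0,0,0]],[87,[-12,120,20],[0,0,0]],[87,[-16,160,27],[0,0,0]],[87,[-16,200,34],[0,0,0]],[87,[-16,240,41],[0,0,0]],[87,[-16,280,48],[0,0,0]],[87,[-16,320,54],[0,0,0]],[87,[-16,360,61],[0,0,0]],[87,[-16,400,68],[0,0,0]]]'
python3 -m pendant '[[87,[0,40,7],[0,0,0]],[87,[0,80,14],[0,0,0]],[87,[0,120,20],[0,0,0]],[87,[0,158,27],[0,0,0]],[87,[0,190,32],[0,0,0]],[87,[0,210,35.5],[0,0,0]],[87,[0,220,37.5],[0,0,0]],[87,[0,221,37.5],[0,0,0]],[87,[0,221,37.5],[0,0,0]]]'
python3 -c "
from h import *
for o in rims('wrist'): print(o)
cv2.imwrite('pics/wrist11.png',optics.read_camera('wrist')['image'])
cv2.imwrite('pics/scene11.png',cv2.resize(optics.read_camera('scene')['image'][80:300,260:512],None,fx=2.5,fy=2.5))
plan([.590,.331,.062],0)
"
```

```text
time_s: 23.73
tool_pos: [0.5524, 0.1106, 0.2397]
tool_rot: [-160.1, 89.9, -160.2]
force: [1.0, 0.2, 0.7]
grip_width: 0.0866
time_s: 24.48
tool_pos: [0.5903, 0.3294, 0.2398]
tool_rot: [-138.3, 89.9, -138.3]
force: [0.3, -0.6, -0.6]
grip_width: 0.0869
(0.79, (367, 172), [0.7273, 0.3342, 0.0333, 0.0643], [0.727, 0.3346, 0.0304], [31.0, 64.0, 22.0], 675)
(0.78, (48, 204), [0.392, 0.3213, 0.141, 0.0639], [0.362, 0.4129, 0.1401], [22.0, 43.0, 16.0], 226)
(0.64, (38, 131), [0.295, 0.4019, 0.033, 0.0638], [0.2951, 0.4039, 0.0303], [26.0, 54.0, 18.0], 290)
(0.56, (253, 175), [0.5907, 0.3313, 0.033, 0.0684], [0.5907, 0.3316, 0.0301], [28.0, 41.0, 76.0], 741)
t 24.68 pos [0.5913 0.3278 0.241 ] F [0.7 0.3 1.1] w 0.087 q [  3.  29. -50.  77.  22.  83. -46.]
shift mm [179.    3.4  -1.4] turn [-0.0029  0.0006  0.0014]
```

View pics/wrist11.png

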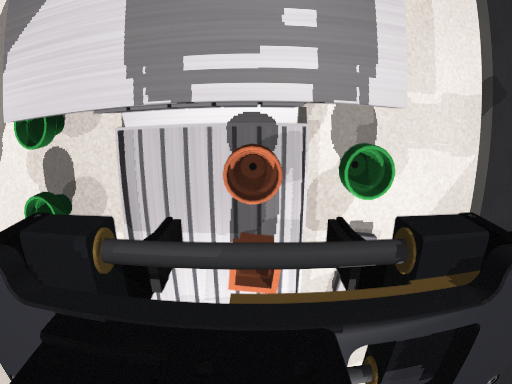

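View pics/scene11.png

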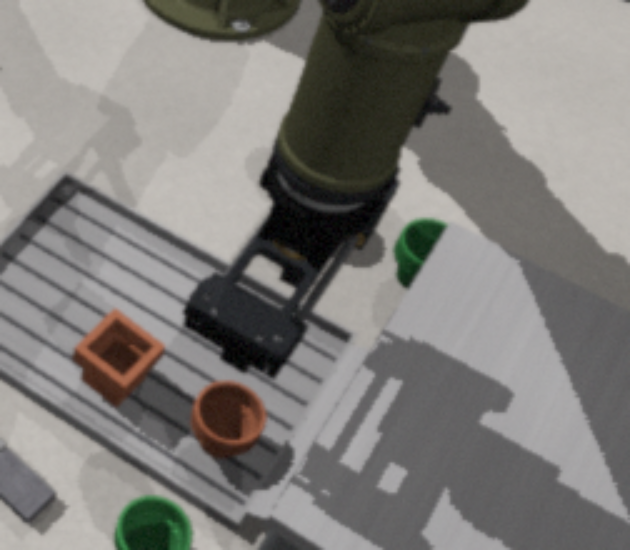

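```bash
python3 -m pendant '[[87,[25,2,-1],[0,0,0]],[87,[50,2,-1],[0,0,0]],[87,[75,2,-1],[0,0,0]],[87,[92,2,-1],[0,0,0]],[87,[100,2,-1],[0,0,0]],[87,[100,2,-1],[0,0,0]],[87,[100,2,-1],[0,0,0]]]'
python3 -c "
from h import *
d=optics.read_camera('scene');W=pts(d)
m=(W[...,2]>.19)&(W[...,1]>.36)&(d['range_z']>0)
print(m.sum()); Q=W[m]
if len(Q): print('lowest robot pts over washer side',Q[np.argsort(Q[:,2])][:8].round(3), np.percentile(Q,[0,50,100],axis=0).round(3))
cv2.imwrite('pics/scene12.png',cv2.resize(d['image'][0:300,260:512],None,fx=2,fy=2))
plan([.5903,.3313,.062],0)
"
```

```text
time_s: 25.27
tool_pos: [0.5901, 0.3314, 0.1416]
tool_rot: [-3.2, 90.0, -3.3]
force: [-0.3, -0.0, 0.5]
grip_width: 0.0869
1973
lowest robot pts over washer side [[0.676 0.362 0.197]
 [0.675 0.368 0.198]
 [0.676 0.366 0.198]
 [0.676 0.364 0.199]
 [0.54  0.369 0.199]
 [0.54  0.365 0.199]
 [0.539 0.367 0.2  ]
 [0.676 0.361 0.2  ]] [[0.493 0.36  0.197]
 [0.596 0.367 0.48 ]
 [0.684 0.392 0.539]]
t 25.32 pos [0.5904 0.3321 0.1425] F [0.  0.6 1.1] w 0.087 q [  2.  33. -48.  84.  25.  74. -48.]
shift mm [80.5 -0.8 -0.2] turn [-0.0008  0.0019 -0.0008]
```

View pics/scene12.png

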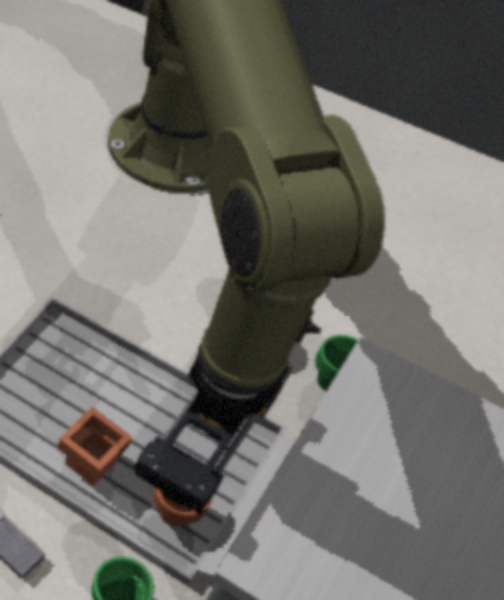

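```bash
python3 -m pendant '[[87,[25,-0.5,0],[0,0,0]],[87,[50,-0.5,0],[0,0,0]],[87,[68,-0.5,0],[0,0,0]],[87,[77,-0.5,0],[0,0,0]],[87,[80,-0.5,0],[0,0,0]],[87,[80,-0.5,0],[0,0,0]],[87,[80,-0.5,0],[0,0,0]]]'
python3 -c "
from h import *
plan([.5903,.3313,.0615],0)
"
```

```text
time_s: 25.9
tool_pos: [0.5904, 0.3324, 0.0627]
tool_rot: [31.9, 89.9, 31.9]
force: [1.1, 0.5, -0.1]
grip_width: 0.0872
t 25.9 pos [0.5904 0.3324 0.0627] F [ 1.1  0.5 -0.1] w 0.0872 q [  1.  37. -46.  88.  28.  66. -50.]
shift mm [ 1.2 -1.1 -0.1] turn [-0.      0.0021 -0.0013]
```

```bash
python3 -m pendant '[[87,[0.5,-0.6,0],[0,0,0]],[87,[0.5,-0.6,0],[0,0,0]],[55,[0.5,-0.6,0],[0,0,0]],[55,[0.5,-0.6,0],[0,0,0]],[55,[0.5,-0.6,0],[0,0,0]],[55,[0.5,-0.6,0],[0,0,0]],[55,[0.5,-0.6,0],[0,0,0]],[55,[0.5,-0.6,0],[0,0,0]]]' 15
python3 -c "
from h import *
plan([.486,-.291,.22],0)"
```

```text
time_s: 26.57
tool_pos: [0.5896, 0.331, 0.0605]
tool_rot: [-41.2, 90.0, -41.2]
force: [-1.0, -0.3, 0.6]
grip_width: 0.066
t 26.57 pos [0.5896 0.331  0.0605] F [-1.  -0.3  0.6] w 0.066 q [  1.  37. -46.  89.  28.  66. -50.]
shift mm [-159.5 -622.  -103.6] turn [0.     0.0001 0.0001]
```

```bash
python3 -m pendant '[[55,[-10,0,0],[0,0,0]],[55,[-35,0,0],[0,0,0]],[55,[-70,0,0],[0,0,0]],[55,[-105,0,0],[0,0,0]],[55,[-138,-5,-1],[0,0,0]],[55,[-158,-25,-4],[0,0,0]],[55,[-163,-58,-10],[0,0,0]],[55,[-163,-96,-16],[0,0,0]],[55,[-163,-135,-22],[0,0,0]],[55,[-163,-175,-29],[0,0,0]]]'
python3 -m pendant '[[55,[0,-40,-7],[0,0,0]],[55,[0,-80,-14],[0,0,0]],[55,[0,-120,-20],[0,0,0]],[55,[0,-160,-27],[0,0,0]],[55,[0,-200,-33],[0,0,0]],[55,[0,-240,-40],[0,0,0]],[55,[0,-280,-47],[0,0,0]],[55,[0,-318,-53],[0,0,0]],[55,[0,-350,-58],[0,0,0]],[55,[0,-375,-63],[0,0,0]]]'
python3 -c "
from h import *
plan([.486,-.291,.22],0)"
```

```text
time_s: 27.4
tool_pos: [0.5599, 0.155, 0.224]
tool_rot: [-4.1, 90.0, -4.0]
force: [1.3, -0.8, -0.4]
grip_width: 0.0662
time_s: 28.23
tool_pos: [0.4964, -0.2223, 0.224]
tool_rot: [-85.9, 89.9, -86.1]
force: [-0.8, -0.5, -0.9]
grip_width: 0.066
t 28.23 pos [ 0.4964 -0.2223  0.224 ] F [-0.8 -0.5 -0.9] w 0.066 q [ 57.   9. -39.  98.   6.  75.  17.]
shift mm [  4.1 -68.7 -10.3] turn [-0.0029  0.0001  0.0015]
```

```bash
python3 -m pendant '[[55,[0,-25,-4],[0,0,0]],[55,[0,-48,-8],[0,0,0]],[55,[0,-63,-11],[0,0,0]],[55,[0,-71,-11.5],[0,0,0]],[55,[0,-71,-11.5],[0,0,0]],[55,[0,-71,-11.5],[0,0,0]],[55,[0,-71,-11.5],[0,0,0]]]'
python3 -c "
from h import *
plan([.486,-.291,.1395],0)
cv2.imwrite('pics/wrist13.png',optics.read_camera('wrist')['image'])
for o in rims('wrist'): print(o)
plan([.486,-.291,.1395],0)"
```

```text
time_s: 28.82
tool_pos: [0.4869, -0.2878, 0.2236]
tool_rot: [64.4, 90.0, 64.5]
force: [-0.4, 0.4, -0.2]
grip_width: 0.0659
t 28.82 pos [ 0.4869 -0.2878  0.2236] F [-0.4  0.4 -0.2] w 0.0659 q [ 60.  11. -36.  96.   7.  75.  23.]
shift mm [84.1 -3.3 -0.9] turn [ 0.0029  0.0004 -0.0008]
(0.93, (251, 174), [0.4862, -0.2822, 0.031, 0.1216], [0.4866, -0.2892, 0.0289], [49.0, 73.0, 132.5], 515)
(0.74, (255, 156), [0.4881, -0.2681, 0.0233, 0.0705], [0.4857, -0.2889, 0.0306], [36.0, 52.0, 94.0], 89)
(0.71, (253, 234), [0.4884, -0.2871, 0.0329, 0.2314], [0.4882, -0.2862, 0.03], [29.0, 43.0, 77.0], 2312)
(0.51, (250, 159), [0.4822, -0.2647, 0.0177, 0.0977], [0.4862, -0.2904, 0.0313], [32.0, 47.0, 87.0], 36)
t 28.97 pos [ 0.4866 -0.2885  0.2236] F [ 0.6  0.1 -1.2] w 0.0658 q [ 60.  11. -36.  96.   7.  75.  23.]
shift mm [84.1 -2.5 -0.7] turn [0.0024 0.0002 0.    ]
```

View pics/wrist13.png

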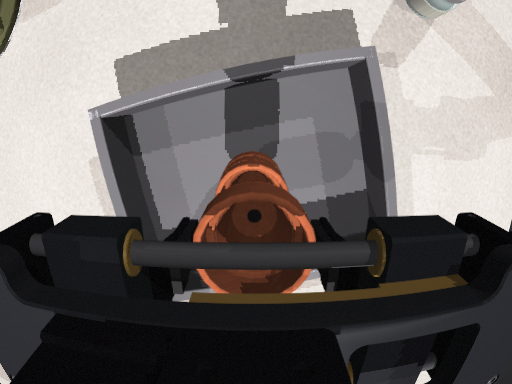

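```bash
python3 -m pendant '[[55,[20,-1.5,-0.6],[0,0,0]],[55,[42,-1.5,-0.6],[0,0,0]],[55,[60,-1.5,-0.6],[0,0,0]],[55,[70,-1.5,-0.6],[0,0,0]],[55,[76,-1.5,-0.6],[0,0,0]],[55,[79,-1.5,-0.6],[0,0,0]],[55,[80,-1.5,-0.6],[0,0,0]],[55,[80,-1.5,-0.6],[0,0,0]]]'
python3 -m pendant '[[55,[0.7,0,0],[0,0,0]],[55,[1.2,0,0],[0,0,0]],[55,[1.2,0,0],[0,0,0]]]'
python3 -c "
from h import *
plan([.486,-.291,.1395],0)"
```

```text
time_s: 29.63
tool_pos: [0.486, -0.2916, 0.1442]
tool_rot: [-35.8, 89.9, -35.8]
force: [-0.1, 0.4, -1.0]
grip_width: 0.0659
time_s: 29.88
tool_pos: [0.4857, -0.2916, 0.1428]
tool_rot: [-44.0, 89.9, -44.0]
force: [-0.4, -0.7, -0.8]
grip_width: 0.0658
t 29.88 pos [ 0.4857 -0.2916  0.1428] F [-0.4 -0.7 -0.8] w 0.0658 q [ 59.  15. -36. 101.  10.  66.  21.]
shift mm [3.3 0.6 0.3] turn [-0.      0.0007  0.0007]
```

```bash
python3 -m pendant '[[55,[0.6,0.5,0.2],[0,0,0]],[55,[1.2,0.5,0.2],[0,0,0]],[55,[2,0.5,0.2],[0,0,0]],[55,[2,0.5,0.2],[0,0,0]]]'
python3 -m pendant '[[55,[0.6,0,0],[0,0,0]],[55,[1.2,0,0],[0,0,0]],[55,[1.2,0,0],[0,0,0]]]'
python3 -m pendant '[[55,[0.5,0,0],[0,0,0]],[55,[0.5,0,0],[0,0,0]]]'
```

```text
time_s: 30.22
tool_pos: [0.4855, -0.2909, 0.1401]
tool_rot: [155.3, 90.0, 155.3]
force: [-0.3, -0.1, -0.4]
grip_width: 0.0661
time_s: 30.47
tool_pos: [0.4858, -0.2911, 0.1394]
tool_rot: [-55.4, 90.0, -55.4]
force: [0.2, 0.7, 2.3]
grip_width: 0.0659
time_s: 30.63
tool_pos: [0.4859, -0.2912, 0.1394]
tool_rot: [-62.5, 90.0, -62.5]
force: [-1.3, -0.1, 4.9]
grip_width: 0.0664
```

```bash
python3 -m pendant '[[68,[-0.5,0,0],[0,0,0]],[74,[-0.5,0,0],[0,0,0]],[87,[-0.5,0,0],[0,0,0]],[87,[-0.5,0,0],[0,0,0]],[87,[-0.5,0,0],[0,0,0]],[87,[-25,0,0],[0,0,0]],[87,[-60,0,0],[0,0,0]],[87,[-90,0,0],[0,0,0]],[87,[-110,0,0],[0,0,0]],[87,[-110,0,0],[0,0,0]]]'
python3 -m pendant '[[87,[0,0,0],[0,0,0]],[87,[0,0,0],[0,0,0]],[87,[0,0,0],[0,0,0]],[87,[0,0,0],[0,0,0]],[87,[0,0,0],[0,0,0]],[87,[0,0,0],[0,0,0]]]'
python3 -c "
from h import *
cv2.imwrite('pics/scene14.png',cv2.resize(optics.read_camera('scene')['image'],None,fx=1.55,fy=1.55))
for o in rims('wrist'): print(o)
for o in rims('scene'): print(o)
for o in rims('scene','square_pot'): print(o)
d=optics.read_camera('scene');W=pts(d)
for l in ['seed_jar','bench_brush']:
    for m in models.masks_of('scene',l)[:1]: print(l,m['confidence'],np.median(W[m['pixels']&(d['range_z']>0)],axis=0).round(3))
"
```

```text
time_s: 31.47
tool_pos: [0.488, -0.2919, 0.2537]
tool_rot: [-36.0, 89.5, -36.0]
force: [0.3, -0.2, 0.4]
grip_width: 0.0872
time_s: 31.97
tool_pos: [0.4854, -0.2908, 0.2478]
tool_rot: [140.6, 89.9, 140.6]
force: [-0.1, -0.9, 0.2]
grip_width: 0.0876
(0.68, (254, 193), [0.4873, -0.2904, 0.0327, 0.1473], [0.4871, -0.29, 0.03], [33.0, 49.0, 89.0], 1178)
(0.55, (259, 150), [0.4902, -0.2646, 0.0192, 0.0701], [0.4857, -0.2886, 0.0305], [37.0, 53.0, 93.0], 55)
(0.45, (247, 153), [0.4803, -0.2646, 0.0173, 0.0945], [0.4861, -0.2907, 0.0316], [31.0, 46.0, 84.0], 36)
(0.95, (386, 157), [0.2885, 0.2744, 0.033, 0.0655], [0.2886, 0.2745, 0.0302], [29.0, 56.0, 24.0], 115)
(0.9, (320, 294), [0.7256, 0.3337, 0.0331, 0.0654], [0.7257, 0.334, 0.0305], [34.0, 63.0, 28.0], 223)
(0.8, (177, 85), [0.4844, -0.2901, 0.0348, 0.1491], [0.485, -0.2893, 0.0304], [32.0, 44.0, 76.0], 131)
(0.68, (426, 177), [0.3308, 0.4035, 0.0735, 0.067], [0.3153, 0.4283, 0.0558], [25.0, 45.0, 20.0], 76)
(0.66, (209, 279), [0.8421, 0.1188, 0.0329, 0.0657], [0.8429, 0.1189, 0.0303], [31.0, 59.0, 25.0], 175)
(0.64, (181, 113), [0.4942, -0.2783, 0.0286, 0.0697], [0.4849, -0.2877, 0.03], [29.0, 41.0, 70.0], 35)
(0.63, (179, 98), [0.4966, -0.2783, 0.0279, 0.1216], [0.4842, -0.2906, 0.0317], [29.0, 41.0, 72.0], 30)
(0.55, (181, 104), [0.4909, -0.2804, 0.0291, 0.0958], [0.4836, -0.2906, 0.0315], [29.0, 41.0, 71.0], 37)
(0.72, (307, 222), [0.5916, 0.2138, 0.0427, 0.0705], [0.5913, 0.2132, 0.0313], [35.0, 46.0, 76.0], 294)
seed_jar 0.79 [ 0.731 -0.022  0.071]
bench_brush 0.89 [0.736 0.168 0.018]
```

View pics/scene14.png

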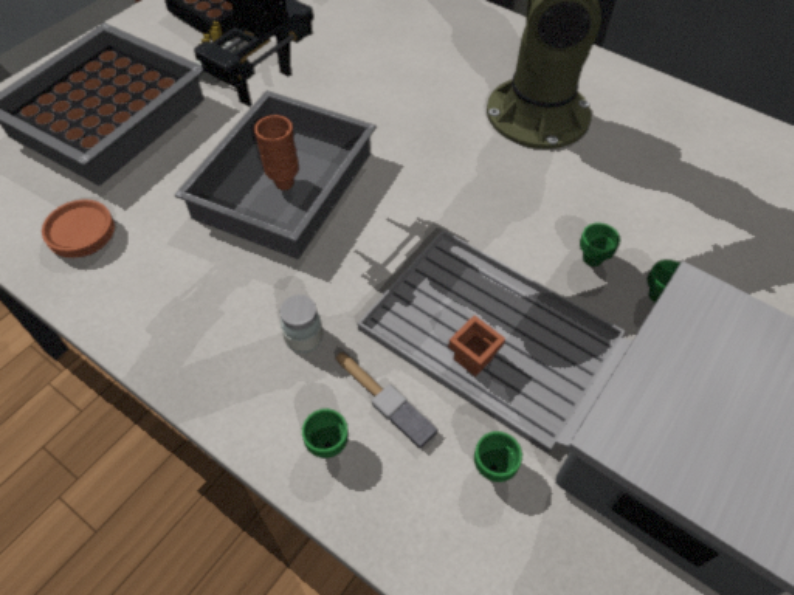

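Four pots are nested and upright at (275,150). The rims step up 26 mm each (69, 95, 121 and 147 mm), the gripper is clear, and the square pot, jar, brush and green pots are where they were.

```bash
python3 -c "
from cell import env; print(env.sign_off())"
```

```text
the job is handed in; nothing more can be done
None
```

All four round clay pots are in the grey tote as one upright nested stack, and I handed the job in at about 32 s of the 72 s allowed. I lowered each pot in small steps until I felt light contact, about 5–8 N, then let go before fetching the next.

- **Stack:** After the last release, the wrist and scene cameras showed the rims about 26 mm apart, with the top rim at about 147 mm. That is what four fully nested pots should measure. The stack centres agreed within about 3 mm.
- **Everything else:** In the final picture the square pot, jar, brush and green pots are where they started, and the gripper is open and about 100 mm above the stack.
- **Odd readings:** One green pot beside the washer gave a poor measurement because the washer's edge partly hid it, but the picture shows it in place. In the first top view the networks took the tote and washer for the square pot, and they put the washer in the tray's outline. I used the scene camera for the square pot. No other check failed.

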